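# Fit the sprung watch-holder bar into the test rotator

### The job

Fit the sprung watch-holder bar (the one with a collar and plunger at one end) into the sloping test rotator: feel its plunger end into the recess of the low hub under the hood, press the bar down the slope against its spring, swing the other end down between the cheeks and let it spring out into the recess of the high cheek. Leave the bar seated in both recesses and let go, without disturbing the spare bar, the cushion with the open watch, the loupe or the glass dome.

Things in the scene. Friction and masses are not known exactly. Their poses are not given: they have to be found in the camera images.
- bar: Sprung watch-holder bar, about 0.18 kg, lying level on the bench: a grey padded block 50 (x) x 34 (y) x 36 (z) mm with a steel pin on each end; grip the block across y. Origin: centre of the block's underside; the bar's axis runs along x at z = +18 mm. Plain fixed pin at +x; at -x a collar 22 mm in diameter, 12 mm long, and out of it the sprung plunger. Free length 150 mm, tip to tip.
- plunger (a joint): How far the plunger is pushed into the bar, m: 0 = free, 0.024 = stop. Spring force 2 N at 0, growing by 0.35 N per mm (about 7 N at 15 mm).
- plunger_tip (a point): Outermost point of the plunger's ball end (plunger 14 mm in diameter), on the bar's axis, 75 mm from the bar's middle towards its -x when free; it moves with the plunger. Its axes are the bar's.
- pin_tip (a point): Outermost point of the plain pin's ball end (pin 14 mm in diameter), on the bar's axis, 75 mm from the bar's middle towards its +x. Its axes are the bar's.
- saddle: Tilted bed of the test rotator, fixed to the bench. Origin: on the nominal bar axis midway between hub and cheek, 95 mm above the bench. x runs along that axis, 25 degrees up the slope (+x high cheek, -x low hub); y level, across; z square to the bed, whose surface is at z = -44 mm, 72 mm wide, 114 mm at the hub. The seated bar is centred near x = -2 mm, its plunger pushed in about 4 mm.
- low_hub (a point): On the low hub's face at the middle of its cross slide (saddle axes). The flat face looks to +x, z = -24 to +25 mm. Its recess is 18 x 18 mm, 10 mm deep towards -x, centred at z = 0 but anywhere from y = -17 to +17 mm: the hub is clamped somewhere on its slide and does not move; find the recess by touch or sight. The face reaches 40 mm in y to each side of the recess's centre.
- hood_edge (a point): Middle of the lower front edge of the fixed hood over the low hub (saddle axes). The hood is a plate 6 mm thick, 114 mm wide; its underside lies 28 mm above the bar axis and it overhangs the hub's face by 15 mm, so the plunger end must come in under it along the slope.
- high_recess (a point): Mouth centre of the high cheek's recess, in its face, 126 mm from the low hub's face (saddle axes). Recess 18 x 18 mm, 10 mm deep towards +x. The cheek is 48 mm wide, its top 18 mm above this point; a groove 18 mm wide, 4 mm deep runs down the face from the top to the recess. The bar passes between the faces with its plunger in the hub's recess pushed in about 15 mm.
- spare: The spare bar, to be left alone: the same padded block, but two equal fixed pins (tips at x = +-65 mm), no collar and no plunger. Origin: centre of the block's underside.
- movement_cushion: Round white cushion, 90 mm diameter, with an open watch on it, 33 mm high; origin under its centre. Leave alone.
- loupe: Black eye loupe, 36 mm diameter, 38 mm high, standing; origin under its centre. Leave alone.
- dust_dome: Glass dust dome, 68 mm diameter, 48 mm high; origin under its centre. Leave alone.
Mind the look-alikes: they are no part of the job. What is shaped like the part that bears saddle but pink or purple is not meant.

How it is judged:
On the way, in this order (a step that is already met when the one before it is completed fails the run):
1. the plunger's tip is inside the low hub's recess, at least 5 mm deep (x of plunger_tip in the frame of saddle between -0.08 and -0.068 m and y of plunger_tip in the frame of saddle between -0.022 and 0.022 m and z of plunger_tip in the frame of saddle between -0.006 and 0.006 m), for 0.1 s.
2. the other end's plain pin is in the high cheek's recess as well (all of step 1 and x of pin_tip in the frame of saddle between 0.069 and 0.078 m and y of pin_tip in the frame of saddle between -0.005 and 0.005 m and z of pin_tip in the frame of saddle between -0.005 and 0.005 m), for 0.2 s.
At the end, for the whole second after the job is handed in: The sprung bar is at rest in the rotator: plunger tip at least 5 mm deep in the low hub's recess and plain pin at least 6 mm deep in the high cheek's recess (within 5 mm of its centre), released (all of step 2 and linear speed of bar below 0.02 m/s and angular speed of bar below 0.3 rad/s); the robot touches nothing.
It fails at once if the spare bar is moved more than 30 mm (distance of spare from where it was at the start of the episode above 0.03 m).
It fails at once if the round cushion with the open watch is moved more than 30 mm (distance of movement_cushion from where it was at the start of the episode above 0.03 m).
It fails at once if the loupe is moved more than 30 mm (distance of loupe from where it was at the start of the episode above 0.03 m).
It fails at once if the glass dust dome is moved more than 30 mm (distance of dust_dome from where it was at the start of the episode above 0.03 m).
It also fails if it takes over 42 s, if anything falls off the work surface, if the arm or the gripper's body presses on something with over 40 N, if the wrist force passes 120 N, or if a joint passes its speed limit or range.

### The arm

A 7-joint arm with a two-finger parallel gripper is mounted at the origin on the work surface. World frame = base frame: x ahead of the robot, y to its left, z up, the work surface at z = 0. Lengths are in m, angles in rad, forces in N, time in s.
With the tool pointing down it reaches from about 0.4 to 0.875 m from the base axis. Payload 6.5 kg.
Tool frame: the origin (TCP) lies midway between the tips of the shut fingers; the grasp point (between the pads) lies 19 mm behind it (bot.tcp_to_grasp is the distance from the TCP to the grasp point, in m); z points along the fingers, y is the line along which they close (so a half turn about z gives the same grasp; the last joint's range is limited). The gripper opens to 85 mm and grips with 20 to 120 N. Pads are 22 mm wide; open, the fingers measure 114 mm over their backs; the gripper's body (76 mm by 85 mm) begins 54 mm behind the grasp point. The pads swing forward as they close: fully open they stand 13 mm farther back than shut.
Start: joints at [-0.066, 0.536, -0.004, 1.538, 0.003, 1.067, -0.071], TCP at [0.65, 0, 0.231] pointing down, gripper open.
Joint ranges: [-2.7, 2.7], [-0.37, 2.16], [-1.27, 1.26], [0.24, 2.4], [-1.31, 4.45], [0.19, 1.91], [-2.76, 2.76]. Speed limits (rad/s): [2.39, 2.39, 3.14, 3.14, 3.14, 3.14, 3.14].

### API

Orientations are given as a unit quaternion [x, y, z, w].
In Python, from cell import monitor, optics, workorder, finder, bot gives the robot as it stands. The module is installed in compiled form; this text tells all that it offers.
- The arm moves only by the tool step_arm, never from a script. Its arguments are lists of equal length, an entry for each row: "linear": the shift along the world's x, y, z in m, a list of three; "twist": the turn, a rotation vector about the world's x, y, z in rad, a list of three; "grip": the closure, from 0 (fully open) to 1 (shut). A call has 1 to 10 rows; each row is the pose to reach, as a shift and turn from the pose commanded when the call began; what a row does not reach only later rows make up. A row lasts 1/10 s, in which the tool goes at most 50 mm and 8.59 degrees, less where a joint would pass 70% of its speed; a pose out of reach is approached as far as the arm can. A call with a gripper value outside its range is refused whole. The fingers move at their own pace and stop on an object; the grip force is fixed at half the most. Time passes only in rows, so rows that repeat a pose let the fingers close. It gives the time, the measured TCP pose, the force, the opening and the grip force at its end, in the units of the state.
- monitor.get_state(): the state, without advancing time (a new reading comes with each control period).
- optics.snapshot(name): name is "scene" or "side" or "wrist"; returns the picture (480x640x3 uint8, blue, green, red); there is no depth.
- optics.get_calibration(name): a dict with "K" (3x3 intrinsics, pixels), "R" (3x3) and "t" (3): a world point X has camera coordinates R X + t. Camera axes: x right, y down, z forward; pixel columns grow to the right and rows downward; lengths in m; the calibration is good to about 2 mm. The wrist camera is an equidistant fisheye: a pixel r from the principal point sees the ray r / f radians off the axis. A picture is of the moment at which its call begins: read the wrist's pose just before it. get_calibration takes no time and is no camera call; for the wrist camera it gives the pose at the moment of the call.
- workorder.job_done(): hands the job in; it is judged then, once.
Trained networks look in the newest picture that a camera, given by its name, has taken for a name from the list of things; names that differ only in an ending like _2 or _b are one class to them, and where a whole thing is asked for, a point or a joint stands for the part that bears it (a point fixed in the world has none). Each returns a list of dicts, best first, with "confidence" (0 to 1); they miss things now and then, are a little off and sometimes report something else, mostly with a low value. They report only what shows in the picture. A call takes as long as a camera call. They do not tell look-alikes from the thing itself.
- finder.look_for(camera, query): "location" ([column, row] in pixels, amid what is visible of it).
- finder.cut_out(camera, query): "region" (480x640 bool, what is visible of it) and "location" ([column, row] in pixels, amid what is visible of it).
- finder.tip_of(camera, query): "location" ([column, row] in pixels: a listed point, or the origin of a listed thing).
The state is a dict: "time": time; "qpos": joint angles; "joint_velocities": joint speeds; "tau": joint torques, N m; "ee_pos": TCP position; "ee_rot": TCP orientation; "ft_force": force on the tool from outside, world axes, zero at the start; "torque": the same for the moment, N m; "gripper_width": opening from 0.0 (shut) to 1.0 (fully open); "finger_force": force on a finger pad.
Only numpy, scipy, OpenCV 4.12 (cv2) and the standard library are available. Lean on these libraries where they do the work, as an engineer would, in place of code of your own. Each camera call takes 0.05 s, during which the arm holds its last target. There are 200 camera calls.

## Working session

There is one attempt and no reset: what is moved stays moved. The work goes in short steps, Python scripts to look and compute and a tool call to move; the robot and the scene stay as the last step left them, time stands still between calls to the robot, and variables do not carry over. Pictures are saved under pics/ and viewed, at most 13 in all, crops included, and the job is handed in when it is done.

Besides the shell and the picture viewer there is one more tool, called by a JSON object that holds its "api" and its "payload". step_arm: Moves the arm, as the interface text tells. Its arguments: {"type":"object","properties":{"linear":{"type":"array","items":{"type":"array","items":{"type":"number"}}},"twist":{"type":"array","items":{"type":"array","items":{"type":"number"}}},"grip":{"type":"array","items":{"type":"number"}}},"required":["linear","twist","grip"]}

```bash
mkdir -p pics; cat > h.py <<'E'
import numpy as np,cv2
from cell import monitor,optics,workorder,finder,bot
def ray(c,px):
    k=optics.get_calibration(c);K=np.array(k["K"]);R=np.array(k["R"]);t=np.array(k["t"])
    p=np.array([(px[0]-K[0,2])/K[0,0],(px[1]-K[1,2])/K[1,1]])
    if c=="wrist":
        th=np.linalg.norm(p);d=np.r_[p/max(th,1e-9)*np.sin(th),np.cos(th)]
    else: d=np.r_[p,1]
    d=R.T@d; return -R.T@t,d/np.linalg.norm(d)
def atz(c,px,z):
    o,d=ray(c,px);return o+d*(z-o[2])/d[2]
def tri(rs):
    A=0;b=0
    for o,d in rs:
        P=np.eye(3)-np.outer(d,d);A=A+P;b=b+P@o
    x=np.linalg.solve(A,b);return x,[np.linalg.norm((np.eye(3)-np.outer(d,d))@(x-o)) for o,d in rs]
def proj(c,X):
    k=optics.get_calibration(c);X=np.array(k["R"])@np.array(X)+np.array(k["t"]);K=np.array(k["K"])
    if c=="wrist":
        r=np.hypot(X[0],X[1]);th=np.arctan2(r,X[2]);p=X[:2]/max(r,1e-9)*th
    else: p=X[:2]/X[2]
    return np.array([K[0,0]*p[0]+K[0,2],K[1,1]*p[1]+K[1,2]])
E
python3 - <<'E'
from h import *
np.set_printoptions(precision=3,suppress=True)
for c in("scene","side","wrist"):
    im=optics.snapshot(c);cv2.imwrite(f"pics/{c}0.png",im)
    print(c,ray(c,(320,240)))
    for q in("bar","spare","plunger_tip","pin_tip","saddle","low_hub","high_recess","hood_edge"):
        for r in finder.tip_of(c,q)[:3]: print(q,np.round(r["location"]),round(r["confidence"],2))
print(monitor.get_state()["ee_rot"])
a=np.hstack([cv2.imread("pics/scene0.png")]);
E
```

```text
scene (array([1.097, 0.348, 0.828]), array([-0.606, -0.286, -0.742]))
bar [226. 224.] 0.64
spare [193. 272.] 0.78
plunger_tip [204. 210.] 0.5
pin_tip [246. 230.] 0.6
saddle [362. 266.] 0.92
saddle [258. 148.] 0.69
saddle [522. 219.] 0.56
low_hub [494. 220.] 0.71
high_recess [277. 144.] 0.83
high_recess [548. 220.] 0.57
high_recess [390. 270.] 0.56
hood_edge [498. 204.] 0.76
hood_edge [244. 232.] 0.73
hood_edge [337. 268.] 0.31
side (array([0.363, 0.996, 0.944]), array([ 0.123, -0.738, -0.664]))
bar [357. 200.] 0.56
bar [311. 271.] 0.38
spare [295. 197.] 0.53
plunger_tip [370. 180.] 0.38
pin_tip [344. 214.] 0.81
saddle [440. 426.] 0.79
saddle [302. 275.] 0.66
saddle [445. 178.] 0.57
low_hub [442. 410.] 0.78
low_hub [310. 269.] 0.74
high_recess [299. 293.] 0.79
high_recess [449. 182.] 0.67
high_recess [439. 451.] 0.6
hood_edge [447. 396.] 0.94
hood_edge [442. 164.] 0.77
wrist (array([0.65 , 0.083, 0.372]), array([ 0.015, -0.327, -0.945]))
spare [301. 360.] 0.95
saddle [162.   8.] 0.94
saddle [ 22. 392.] 0.59
low_hub [176.  77.] 0.76
low_hub [ 50. 412.] 0.64
high_recess [176.  78.] 0.27
hood_edge [ 38. 424.] 0.94
hood_edge [159.  76.] 0.74
[0.707 0.707 0.    0.   ]
```

View pics/scene0.png

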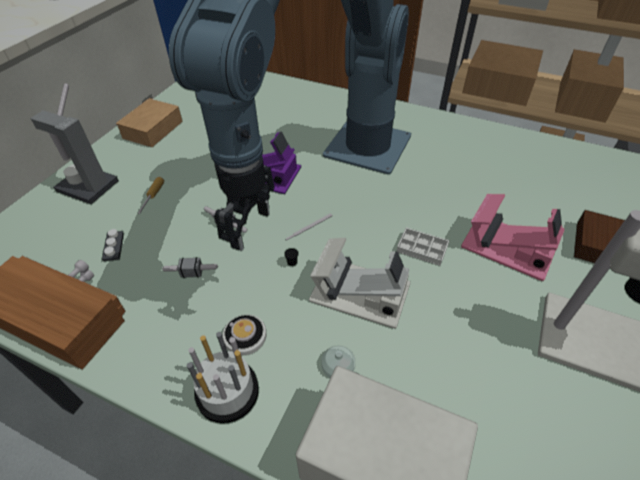

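View pics/side0.png

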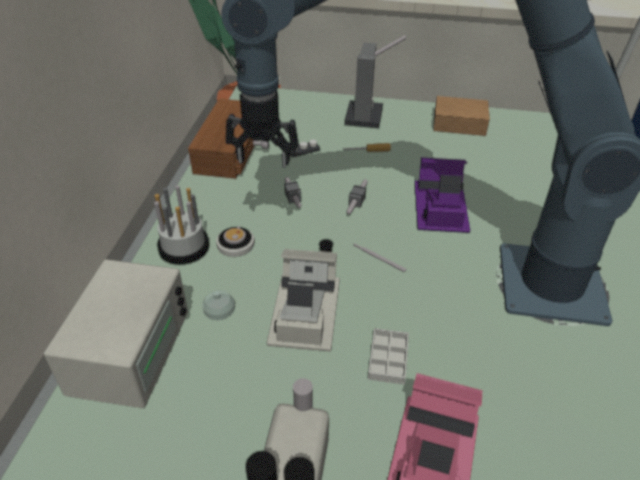

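The white rotator is at scene (362,285) and side (303,300). Purple (275,170) and pink (515,235) are look-alikes. The bar candidates are scene (190,267)/side (293,192) and scene (225,220)/side (357,197). Next is a close crop of both, plus the saddle.

```bash
python3 - <<'E'
from h import *
np.set_printoptions(precision=3,suppress=True)
s=cv2.imread("pics/scene0.png");d=cv2.imread("pics/side0.png");w=cv2.imread("pics/wrist0.png")
f=lambda im,x,y,a,b:cv2.resize(im[y:y+b,x:x+a],(400,300),interpolation=cv2.INTER_CUBIC)
cv2.imwrite("pics/c1.png",np.vstack([np.hstack([f(s,150,190,120,90),f(d,270,160,120,90)]),np.hstack([f(w,0,0,640,480),f(s,300,225,120,90)])]))
for n,a,b,z in(("A",(190,267),(293,192),.018),("B",(226,222),(357,197),.018),("saddle",(362,266),(302,275),.095),("hood_edge",(337,268),(310,262),.1),("hr",(390,270),(299,293),.12)):
    print(n,atz("scene",a,z),atz("side",b,z),tri([ray("scene",a),ray("side",b)]))
E
```

```text
A [ 0.635 -0.206  0.018] [ 0.636 -0.207  0.018] (array([ 0.636, -0.205,  0.019]), [np.float64(0.00027294718953212985), np.float64(0.00027294718953221094)])
B [ 0.476 -0.209  0.018] [ 0.469 -0.216  0.018] (array([ 0.47 , -0.215,  0.015]), [np.float64(0.0034812050395801176), np.float64(0.003481205039579987)])
saddle [0.529 0.178 0.095] [0.538 0.164 0.095] (array([0.537, 0.179, 0.107]), [np.float64(0.0023056987041780042), np.float64(0.0023056987041780047)])
hood_edge [0.559 0.133 0.1  ] [0.528 0.129 0.1  ] (array([0.536, 0.12 , 0.08 ]), [np.float64(0.009349228319111228), np.float64(0.009349228319111285)])
hr [0.535 0.239 0.12 ] [0.529 0.237 0.12 ] (array([0.531, 0.237, 0.117]), [np.float64(0.00215864975048304), np.float64(0.00215864975048315)])
```

View pics/c1.png

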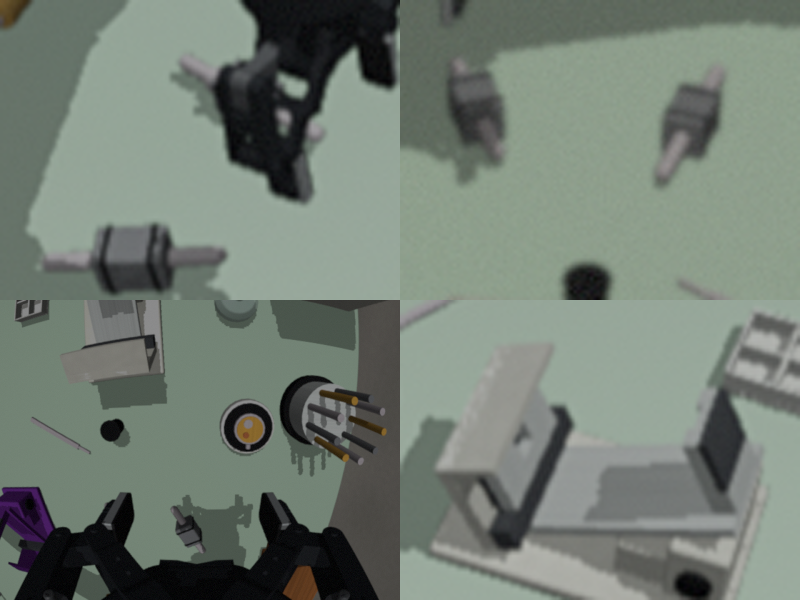

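{"api": "step_arm", "payload": {"linear": [[-0.05,-0.05,0.0],[-0.1,-0.08,0.0],[-0.1,-0.08,0.0]], "twist": [[0,0,0],[0,0,0],[0,0,0]], "grip": [0,0,0]}}

```text
time: 1.65
ee_pos: [0.547, -0.0831, 0.2311]
ee_rot: [0.708, 0.706, -0.001, -0.0]
ft_force: [-0.1, -0.2, -0.8]
gripper_width: 1.002
finger_force: 0.0
```

```bash
python3 - <<'E'
from h import *
np.set_printoptions(precision=3,suppress=True)
w=optics.snapshot("wrist");cv2.imwrite("pics/w1.png",w)
print(monitor.get_state()["ee_pos"])
for n,X in(("A",(.636,-.205,.018)),("B",(.47,-.213,.018))):
    p=proj("wrist",X);print(n,p)
    M=np.float32([[5,0,200-5*p[0]],[0,5,300-5*p[1]]]);cv2.imwrite(f"pics/{n}.png",cv2.warpAffine(w,M,(400,600)))
cv2.imwrite("pics/ab.png",np.hstack([cv2.imread("pics/A.png"),cv2.imread("pics/B.png")]))
for q in("bar","spare","plunger_tip","pin_tip"):
    for r in finder.tip_of("wrist",q)[:3]: print(q,np.round(r["location"],1),round(r["confidence"],2),atz("wrist",r["location"],0 if q in("bar","spare") else .018))
E
```

```text
[ 0.544 -0.086  0.231]
A [398.692 306.885]
B [249.223 314.025]
bar [245.7 313.7] 0.74 [ 0.465 -0.221  0.   ]
spare [390.7 302.5] 0.57 [ 0.637 -0.204  0.   ]
plunger_tip [239.  371.5] 0.63 [ 0.458 -0.291  0.018]
pin_tip [250.9 259.7] 0.8 [ 0.485 -0.141  0.018]
```

View pics/ab.png

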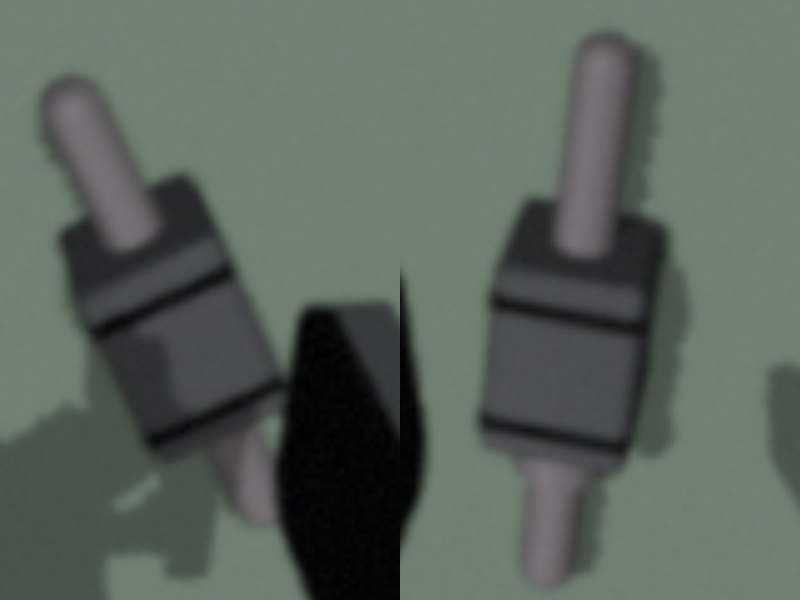

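B (scene (225,220)) shows the stepped collar and plunger at its lower end, at crop (550,520). A has two plain pins, so A is the spare. Next I look into the hub from the cheek side.

{"api": "step_arm", "payload": {"linear": [[0,0.05,0.0],[0,0.1,0.0],[0,0.15,0],[0,0.2,0],[0,0.25,0],[0,0.3,0],[0,0.35,0],[0,0.37,0],[0,0.37,0]], "twist": [[0,0,0],[0,0,0],[0,0,0],[0,0,0],[0,0,0],[0,0,0],[0,0,0],[0,0,0],[0,0,0]], "grip": [0,0,0,0,0,0,0,0,0]}}

```text
time: 2.8
ee_pos: [0.5486, 0.2963, 0.2309]
ee_rot: [0.704, 0.71, 0.001, -0.001]
ft_force: [0.1, -0.4, -0.1]
gripper_width: 1.004
finger_force: 0.0
```

```bash
python3 - <<'E'
from h import *
import json
np.set_printoptions(precision=3,suppress=True)
w=optics.snapshot("wrist");cv2.imwrite("pics/w2.png",w)
print(monitor.get_state()["ee_pos"])
k=optics.get_calibration("wrist");json.dump({a:np.array(k[a]).tolist() for a in k},open("w2.json","w"))
for q in("saddle","low_hub","high_recess","hood_edge"):
    for r in finder.tip_of("wrist",q)[:3]: print(q,np.round(r["location"],1),round(r["confidence"],2),[atz("wrist",r["location"],z) for z in (.068,.095,.122)])
for q in ((.535,.12,.068),(.535,.235,.122)): print(proj("wrist",q))
p=proj("wrist",(.535,.175,.095))
M=np.float32([[4,0,400-4*p[0]],[0,4,300-4*p[1]]]);cv2.imwrite("pics/w2c.png",cv2.warpAffine(w,M,(800,600),flags=cv2.INTER_CUBIC));print(p)
E
```

```text
[0.549 0.293 0.231]
saddle [292.2 351.9] 0.83 [array([0.528, 0.149, 0.068]), array([0.53 , 0.169, 0.095]), array([0.532, 0.189, 0.122])]
saddle [ 7.2 55.7] 0.64 [array([0.234, 0.468, 0.068]), array([0.262, 0.459, 0.095]), array([0.29 , 0.451, 0.122])]
low_hub [ 18.2 112.4] 0.97 [array([0.25 , 0.403, 0.068]), array([0.277, 0.4  , 0.095]), array([0.304, 0.398, 0.122])]
high_recess [280.6 309.6] 0.61 [array([0.519, 0.196, 0.068]), array([0.522, 0.212, 0.095]), array([0.525, 0.227, 0.122])]
hood_edge [298.4 398.1] 0.59 [array([0.533, 0.082, 0.068]), array([0.535, 0.108, 0.095]), array([0.536, 0.133, 0.122])]
[299.46  372.216]
[293.733 301.021]
[297.052 344.614]
```

View pics/w2c.png

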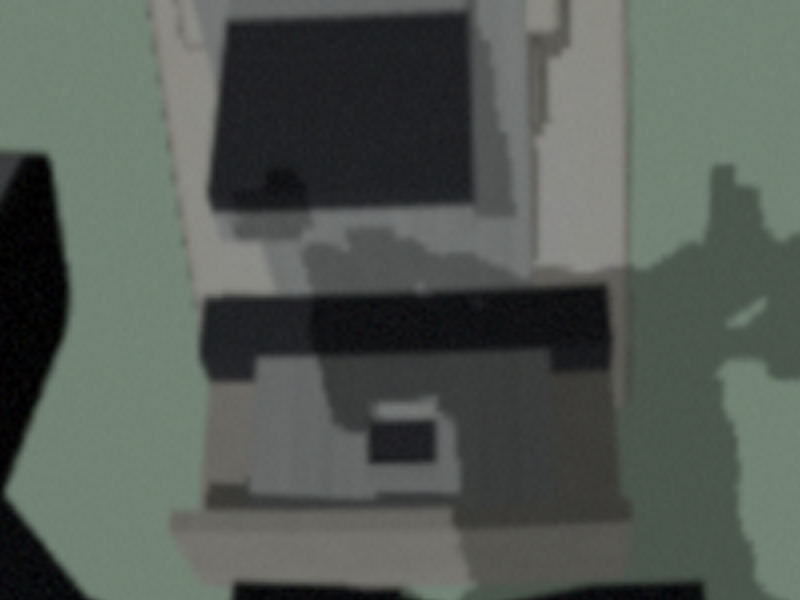

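```bash
cat > fit.py <<'E'
from h import *
import json
from scipy.optimize import least_squares
from scipy.spatial.transform import Rotation as Rot
np.set_printoptions(precision=4,suppress=True)
W=json.load(open("w2.json"));K,R,t=[np.array(W[a]) for a in("K","R","t")]
def pw(X):
    X=R@X+t;r=np.hypot(X[0],X[1]);p=X[:2]/r*np.arctan2(r,X[2]);return np.array([K[0,0]*p[0]+K[0,2],K[1,1]*p[1]+K[1,2]])
def pose(v): return Rot.from_euler("ZY",[v[2],-np.radians(25)]),np.array([v[0],v[1],.095])
def S(v,q): r,o=pose(v);return r.apply(np.array(q)/1e3)+o
cp=[((-48,57,28),(170,513)),((-48,-57,28),(632,501)),((63,24,18),(210,208)),((63,-24,18),(473,205))]
full=lambda c:np.array([(c[0]-400)/4+297.052,(c[1]-300)/4+344.614])
cp=[(a,full(b)) for a,b in cp]; rec=full((403,433))
if __name__=="__main__":
    def res(v): return np.concatenate([pw(S(v,a))-b for a,b in cp]+[pw(S(v,(-63,v[3]*1e3,0)))-rec])
    s=least_squares(res,[.535,.175,1.57,0]);v=s.x;print(v,np.degrees(v[2]));print(res(v).reshape(-1,2))
    json.dump(v.tolist(),open("v.json","w"))
    for q in((-63,v[3]*1e3,0),(63,0,0)): X=S(v,q);print(X,proj("scene",X),proj("side",X))
    b=cv2.imread("pics/w2.png");
    b=cv2.resize(b,None,fx=4,fy=4,interpolation=cv2.INTER_CUBIC)
    pts=[(-48,57,34),(-48,-57,34),(-48,57,28),(-48,-57,28),(63,0,0),(63,0,18),(63,24,18),(63,-24,18),(-63,-40+v[3]*1e3,-24),(-63,40+v[3]*1e3,-24)]+[(-63,v[3]*1e3+i,j) for i in(-9,9) for j in(-9,9)]+[(63,36,-44),(63,-36,-44),(-63,57,-44),(-63,-57,-44)]
    for q in pts:
        p=pw(S(v,q))*4+1.5;cv2.circle(b,tuple(int(x) for x in p),4,(0,0,255),1)
    c=full((400,300))*4;x,y=int(c[0]-400),int(c[1]-300);cv2.imwrite("pics/ov.png",b[y:y+600,x:x+800])
E
python3 fit.py
```

```text
[ 0.5293  0.1789  1.6326 -0.0001] 93.54010869683464
[[-0.7088 -3.5945]
 [-0.009  -3.8173]
 [ 1.0556  4.0893]
 [-0.4519  2.5968]
 [-0.0954 -2.9889]]
[0.533  0.1219 0.0684] [336.717 266.701] [308.4953 270.3277]
[0.5258 0.2359 0.1216] [390.1085 265.5843] [301.0026 292.1193]
```

View pics/ov.png

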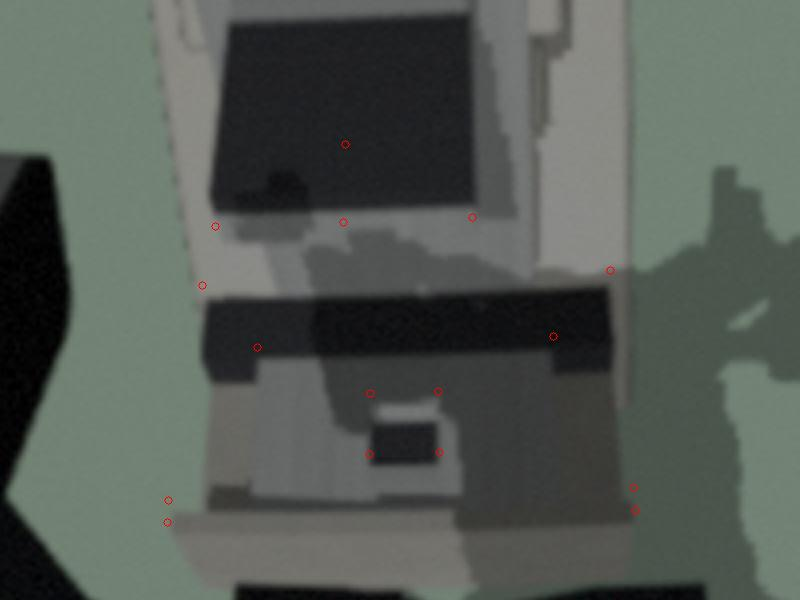

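```bash
cat > m.py <<'E'
from fit import *
import fit
k=optics.get_calibration("wrist");json.dump({a:np.array(k[a]).tolist() for a in k},open("w2.json","w"))
w=optics.snapshot("wrist");cv2.imwrite("pics/w3.png",w)
st=monitor.get_state();print(st["ee_pos"],st["ee_rot"])
old=cv2.imread("pics/w2.png")
g=lambda i:np.float32(cv2.cvtColor(i,cv2.COLOR_BGR2GRAY))
# pixel shift w2->w3 near hub & near cheek via template match
def tm(x0,x1,y0,y1):
    T=cv2.cvtColor(old,6)[y0:y1,x0:x1];A=cv2.cvtColor(w,6)[y0-10:y1+10,x0-10:x1+10]
    r=cv2.matchTemplate(A,T,cv2.TM_CCOEFF_NORMED);_,m,_,l=cv2.minMaxLoc(r);return m,l[0]-10,l[1]-10
print(tm(245,355,360,410),tm(240,320,265,330))
for q in("high_recess","hood_edge","low_hub"):
    for r in finder.tip_of("wrist",q)[:1]: print(q,r)
E
python3 m.py
```

```text
[0.5507 0.2882 0.2314] [ 0.708   0.7062 -0.0002  0.0004]
(0.9646536111831665, -1, -7) (0.983858585357666, -3, -10)
high_recess {'location': [282.1, 298.3], 'confidence': 0.71}
hood_edge {'location': [296.9, 386.5], 'confidence': 0.91}
low_hub {'location': [19.8, 111.6], 'confidence': 0.74}
```

```bash
sed -i 's/^cp=\[(a,full(b)) for a,b in cp\]; rec=.*/sh=lambda a:np.array([-1,-7]) if a[0]<0 else np.array([-3,-10])\ncp=[(a,full(b)+sh(a)) for a,b in cp]; rec=full((403,433))+np.array([-1,-7])/; s/pics\/w2.png/pics\/w3.png/; s/c=full((400,300))\*4/c=(full((400,300))+np.array([-2,-8]))*4/' fit.py; python3 fit.py
```

```text
[ 0.5284  0.1828  1.6333 -0.0003] 93.58038763057138
[[-1.5603 -3.0575]
 [ 0.3587 -4.0632]
 [ 0.8861  4.2507]
 [ 0.0322  2.1991]
 [-0.105  -2.7134]]
[0.5323 0.1258 0.0684] [338.4712 267.0499] [308.4621 271.6363]
[0.5249 0.2398 0.1216] [392.0703 265.8543] [301.0959 293.6389]
```

View pics/ov.png

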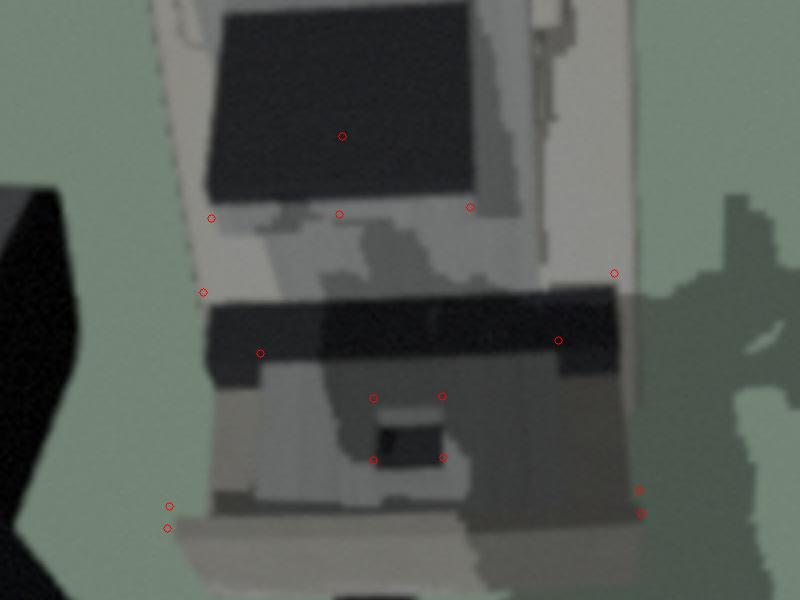

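```bash
sed -i 's/^cp=\[((-48.*/cp=[((-48,57,28),(177,520)),((-48,-57,28),(640,508)),((63,24,18),(213,232)),((63,-24,18),(474,222))]/; s/^full=.*/full=lambda c:np.array([(c[0]-400)\/4+295.052,(c[1]-300)\/4+336.614])/; s/^sh=.*//; s/^cp=\[(a,full.*/cp=[(a,full(b)) for a,b in cp]; rec=full((410,437))/; s/c=(full((400,300))+np.array(\[-2,-8\]))\*4/c=full((400,300))*4/' fit.py; python3 fit.py; python3 - <<'E'
from fit import *
v=json.load(open("v.json"))
rows=[]
for c in("scene","side"):
    im=cv2.imread(f"pics/{c}0.png");p=proj(c,S(v,(0,0,0)))
    sc=6;im=cv2.warpAffine(im,np.float32([[sc,0,200-sc*p[0]],[0,sc,250-sc*p[1]]]),(400,500),flags=cv2.INTER_CUBIC)
    for q in [(-48,57,28),(-48,-57,28),(63,24,18),(63,-24,18),(63,36,-44),(63,-36,-44),(-48,57,34)]+[(-63,v[3]*1e3+i,j) for i in(-9,9) for j in(-9,9)]+[(63,i,j) for i in(-9,9) for j in(-9,9)]:
        u=(proj(c,S(v,q))-p)*sc+[200,250];cv2.circle(im,tuple(int(x) for x in u),3,(0,0,255),1)
    rows.append(im)
cv2.imwrite("pics/chk.png",np.hstack(rows))
E
```

```text
[ 0.5293  0.1788  1.6354 -0.0001] 93.6999745981624
[[-0.8336 -0.7017]
 [ 0.1429 -1.8778]
 [ 0.6136  0.9544]
 [-0.1411  0.6037]
 [ 0.0101  0.2522]]
[0.5331 0.1218 0.0684] [336.6327 266.7228] [308.4472 270.2729]
[0.5256 0.2357 0.1216] [390.0606 265.4922] [301.1165 292.0699]
```

View pics/chk.png

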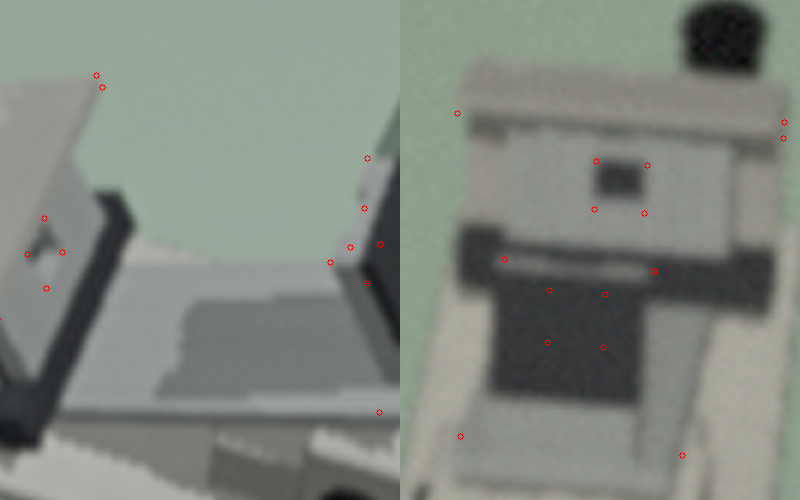

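The fit agrees with the scene and side pictures: the hub recess is at side crop (620,180) on its face's centre, and the cheek is at (555,320). Saddle origin is (0.529,0.179,0.095), yaw 93.7°, recess y≈0. Now to the bar.

{"api": "step_arm", "payload": {"linear": [[-0.008,-0.05,0],[-0.016,-0.1,0],[-0.024,-0.15,0],[-0.032,-0.2,0],[-0.04,-0.25,0],[-0.048,-0.3,0],[-0.056,-0.345,-0.02],[-0.064,-0.39,-0.04],[-0.072,-0.435,-0.06],[-0.078,-0.48,-0.07]], "twist": [[0,0,0],[0,0,0],[0,0,-0.05],[0,0,-0.1],[0,0,-0.15],[0,0,-0.178],[0,0,-0.178],[0,0,-0.178],[0,0,-0.178],[0,0,-0.178]], "grip": [0,0,0,0,0,0,0,0,0,0]}}

```text
time: 4.25
ee_pos: [0.4706, -0.1914, 0.1603]
ee_rot: [0.767, 0.642, -0.0, -0.001]
ft_force: [0.3, 1.5, -0.7]
gripper_width: 1.002
finger_force: 0.0
```

{"api": "step_arm", "payload": {"linear": [[0,-0.026,0],[0,-0.026,0],[0,-0.026,0],[0,-0.026,0]], "twist": [[0,0,0],[0,0,0],[0,0,0],[0,0,0]], "grip": [0,0,0,0]}}

```text
time: 4.65
ee_pos: [0.4724, -0.2147, 0.1615]
ee_rot: [0.767, 0.642, 0.0, -0.0]
ft_force: [-0.4, 0.7, 0.7]
gripper_width: 1.0
finger_force: 0.0
```

```bash
python3 - <<'E'
from h import *
np.set_printoptions(precision=4,suppress=True)
k0=optics.get_calibration("wrist")
w=optics.snapshot("wrist");cv2.imwrite("pics/w4.png",w)
s=monitor.get_state();print(s["ee_pos"],s["ee_rot"],s["joint_velocities"])
P={}
for q in("bar","plunger_tip","pin_tip"):
    for r in finder.tip_of("wrist",q)[:1]:
        P[q]=atz("wrist",r["location"],0 if q=="bar" else .018);print(q,r["location"],round(r["confidence"],2),P[q])
r=finder.cut_out("wrist","bar")
if r:
    p=np.column_stack(np.nonzero(r[0]["region"]))[:,::-1];print(r[0]["location"],p.min(0),p.max(0))
if "pin_tip" in P and "plunger_tip" in P:
    d=P["pin_tip"]-P["plunger_tip"];print((P["pin_tip"]+P["plunger_tip"])/2,np.linalg.norm(d),np.degrees(np.arctan2(d[1],d[0])))
E
```

```text
[ 0.4724 -0.2145  0.1615] [ 0.7664  0.6423  0.0004 -0.0001] [-0.0043 -0.0012  0.0022 -0.0005  0.0024  0.0005  0.0017]
bar [308.2, 220.5] 0.64 [ 0.4667 -0.2177  0.    ]
plunger_tip [307.3, 307.4] 0.82 [ 0.4529 -0.2902  0.018 ]
pin_tip [308.7, 134.8] 0.58 [ 0.4803 -0.1465  0.018 ]
[308.2, 225.6] [287 135] [331 310]
[ 0.4666 -0.2183  0.018 ] 0.14638666015655283 79.19722558350306
```

{"api": "step_arm", "payload": {"linear": [[-0.005,-0.002,-0.05],[-0.005,-0.002,-0.1],[-0.005,-0.002,-0.14],[-0.005,-0.002,-0.157],[-0.005,-0.002,-0.157],[-0.005,-0.002,-0.157],[-0.005,-0.002,-0.157],[-0.005,-0.002,-0.157],[-0.005,-0.002,-0.157],[-0.005,-0.002,-0.157]], "twist": [[0,0,-0.01],[0,0,-0.01],[0,0,-0.01],[0,0,-0.01],[0,0,-0.01],[0,0,-0.01],[0,0,-0.01],[0,0,-0.01],[0,0,-0.01],[0,0,-0.01]], "grip": [0,0,0,0,0,1,1,1,1,1]}}

```text
time: 5.9
ee_pos: [0.468, -0.2184, 0.0057]
ee_rot: [0.77, 0.638, 0.001, 0.001]
ft_force: [-0.3, 1.1, 6.9]
gripper_width: 0.389
finger_force: 60.2
```

{"api": "step_arm", "payload": {"linear": [[0,0,0],[0,0,0],[0,0,0.05],[0,0,0.1],[0,0,0.15],[0,0,0.2],[0,0,0.2],[0,0,0.2]], "twist": [[0,0,0],[0,0,0],[0,0,0],[0,0,0],[0,0,0],[0,0,0],[0,0,0],[0,0,0]], "grip": [1,1,1,1,1,1,1,1]}}

```text
time: 6.7
ee_pos: [0.4675, -0.2181, 0.2056]
ee_rot: [0.77, 0.638, 0.001, 0.001]
ft_force: [-0.8, -0.2, -2.6]
gripper_width: 0.389
finger_force: 60.8
```

```bash
python3 - <<'E'
from h import *
from scipy.spatial.transform import Rotation as Rot
np.set_printoptions(precision=4,suppress=True)
w=optics.snapshot("wrist");cv2.imwrite("pics/w5.png",w)
s=monitor.get_state();print(s["ee_pos"],s["ee_rot"],s["gripper_width"],s["finger_force"],s["ft_force"],s["qpos"])
k=optics.get_calibration("wrist")
T=Rot.from_quat(s["ee_rot"])
for q in("plunger_tip","pin_tip"):
    for r in finder.tip_of("wrist",q)[:1]:
        # intersect with plane tool z = -0.021 (est. axis height)
        o,d=ray("wrist",r["location"]);o=T.inv().apply(o-s["ee_pos"]);d=T.inv().apply(d)
        print(q,r["location"],round(r["confidence"],2),[o+d*(z-o[2])/d[2] for z in(-.02,-.014)])
print(o)
E
```

```text
[ 0.4664 -0.2177  0.204 ] [ 0.7703  0.6377 -0.0001 -0.0003] 0.3911719587239504 60.822386741638184 [-0.3985 -0.3763 -2.177 ] [ 0.2609  0.3414  0.1083  1.925  -0.0472  0.8782  0.2053]Traceback (most recent call last):
  File "<stdin>", line 13, in <module>
NameError: name 'o' is not defined
```

View pics/w5.png

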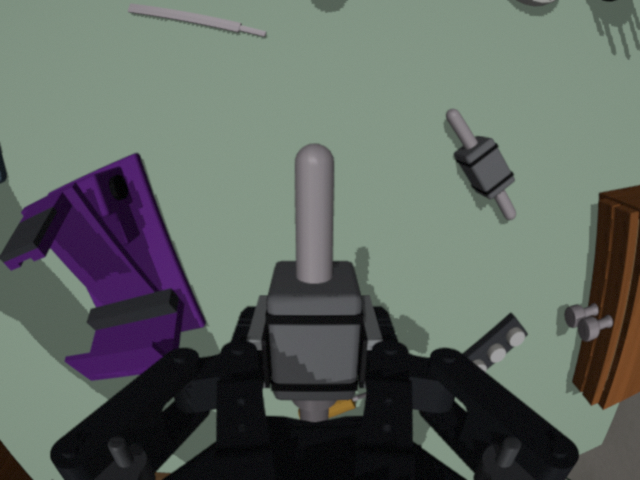

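```bash
python3 - <<'E'
from h import *
from scipy.spatial.transform import Rotation as Rot
np.set_printoptions(precision=4,suppress=True)
s=monitor.get_state();T=Rot.from_quat(s["ee_rot"])
def at(px,z):
    o,d=ray("wrist",px);o=T.inv().apply(o-s["ee_pos"]);d=T.inv().apply(d);return o+d*(z-o[2])/d[2]
for z in(-.02,-.0123): print([at(p,z) for p in((314,144),(314,152),(314,160),(315,415))],[at(p,z-.018) for p in((274,301),(357,301),(273,397),(359,397))])
E
```

```text
[array([ 0.0741,  0.    , -0.02  ]), array([ 0.0714,  0.    , -0.02  ]), array([ 0.0688,  0.    , -0.02  ]), array([-0.0425,  0.0005, -0.02  ])] [array([ 0.0271, -0.0126, -0.038 ]), array([ 0.0271,  0.0136, -0.038 ]), array([-0.0143, -0.0152, -0.038 ]), array([-0.0143,  0.0168, -0.038 ])]
[array([ 0.0735,  0.    , -0.0123]), array([ 0.0707,  0.    , -0.0123]), array([ 0.0679,  0.    , -0.0123]), array([-0.0506,  0.0005, -0.0123])] [array([ 0.0229, -0.0135, -0.0303]), array([ 0.0229,  0.0146, -0.0303]), array([-0.0216, -0.0163, -0.0303]), array([-0.0216,  0.018 , -0.0303])]
```

```bash
cat > plan.py <<'E'
from fit import *
v=json.load(open("v.json"));SR,SO=pose(v)
OFF=np.array([-.0005,0,-.0123])   # bar centre in tool frame
def tgt(tip,theta,L,dz=0):
    """tip (saddle mm), theta deg pin-up, L = tip to centre mm; returns TCP pos, rot"""
    th=np.radians(theta);a=np.array([np.cos(th),0,np.sin(th)])
    C=SO+SR.apply((np.array(tip)+a*L)/1e3)
    X=SR.apply(a);Y=-SR.apply([0,1,0]);Z=np.cross(X,Y)
    Rt=Rot.from_matrix(np.column_stack([X,Y,Z]));return C-Rt.apply(OFF)+[0,0,dz],Rt
def show(n,p,r,p0,r0): print(n,p,"d",p-p0,"tw",(r*r0.inv()).as_rotvec())
def cur():
    s=monitor.get_state();print(s["ee_pos"],s["ee_rot"],s["ft_force"],"w",round(s["gripper_width"],3),"q",np.array(s["qpos"]));return np.array(s["ee_pos"]),Rot.from_quat(s["ee_rot"])
def bar_now():
    s=monitor.get_state();r=Rot.from_quat(s["ee_rot"]);C=r.apply(OFF)+s["ee_pos"];x=r.apply([1,0,0])
    f=lambda X:SR.inv().apply(X-SO)*1e3
    print("centre",f(C),"free tip",f(C-.075*x),"pin",f(C+.075*x))
E
python3 - <<'E'
from plan import *
p0,r0=cur();bar_now()
a=np.radians(14);t=np.array([-63+20*np.cos(a),0,20*np.sin(a)])
show("W0",*tgt(t,14,75,.07),p0,r0);show("A",*tgt(t,14,75),*tgt(t,14,75,.07))
E
```

```text
[ 0.4657 -0.2175  0.2027] [ 0.7703  0.6377 -0.0008 -0.0014] [ 0.084  -0.6869 -1.4008] w 0.387 q [ 0.261   0.3434  0.1081  1.9256 -0.0471  0.8782  0.2053]
centre [-304.3545   89.1239  274.3651] free tip [-370.1889  107.8555  305.0237] pin [-238.52     70.3923  243.7064]
W0 [0.5277 0.2036 0.1889] d [ 0.062   0.421  -0.0138] tw [ 0.6804 -0.0451  0.2415]
A [0.5277 0.2036 0.1189] d [ 0.    0.   -0.07] tw [0. 0. 0.]
```

{"api": "step_arm", "payload": {"linear": [[0.006,0.045,0.01],[0.012,0.09,0.02],[0.018,0.135,0.03],[0.024,0.18,0.03],[0.03,0.225,0.03],[0.04,0.27,0.03],[0.048,0.315,0.03],[0.055,0.36,0.02],[0.062,0.4,0.0],[0.062,0.421,-0.014]], "twist": [[0.068,-0.004,0.024],[0.136,-0.009,0.048],[0.204,-0.014,0.072],[0.272,-0.018,0.097],[0.34,-0.022,0.121],[0.408,-0.027,0.145],[0.476,-0.032,0.169],[0.544,-0.036,0.193],[0.612,-0.041,0.217],[0.68,-0.045,0.242]], "grip": [1,1,1,1,1,1,1,1,1,1]}}

```text
time: 7.85
ee_pos: [0.5275, 0.2069, 0.1885]
ee_rot: [0.643, 0.688, 0.229, -0.245]
ft_force: [0.1, 1.0, -3.0]
gripper_width: 0.389
finger_force: 60.6
```

{"api": "step_arm", "payload": {"linear": [[0,0,0],[0,0,0],[0,0,0],[0,0,0]], "twist": [[0,0,0],[0,0,0],[0,0,0],[0,0,0]], "grip": [1,1,1,1]}}

```text
time: 8.25
ee_pos: [0.5297, 0.2022, 0.191]
ee_rot: [0.645, 0.688, 0.229, -0.241]
ft_force: [-0.3, -0.1, -1.5]
gripper_width: 0.39
finger_force: 60.6
```

```bash
python3 - <<'E'
from plan import *
optics.snapshot("wrist")
p0,r0=cur();bar_now()
a=np.radians(14);t=np.array([-63+20*np.cos(a),0,20*np.sin(a)])
show("W0",*tgt(t,14,75,.07),p0,r0);show("A",*tgt(t,14,75),p0,r0)
w=optics.snapshot("wrist");s=optics.snapshot("side");c=optics.snapshot("scene")
cv2.imwrite("pics/w6.png",w)
f=lambda im,x,y,a,b:cv2.resize(im[y:y+b,x:x+a],(400,300),interpolation=cv2.INTER_CUBIC)
u=proj("side",SO);z=proj("scene",SO)
cv2.imwrite("pics/c6.png",np.vstack([np.hstack([f(c,int(z[0])-80,int(z[1])-70,160,120),f(s,int(u[0])-80,int(u[1])-70,160,120)]),np.hstack([f(w,0,0,640,480),f(w,220,200,200,150)])]))
E
```

```text
[0.5296 0.2024 0.1911] [ 0.6453  0.6876  0.2294 -0.2412] [-0.1725  0.5729 -2.1608] w 0.392 q [ 0.1752  0.5324 -0.3141  1.8981 -0.7253  0.8476  0.4906]
centre [58.4747 -1.7838 88.9393] free tip [-14.3357  -1.8282  70.9491] pin [131.2851  -1.7393 106.9294]
W0 [0.5277 0.2036 0.1889] d [-0.0019  0.0012 -0.0021] tw [0.0018 0.0043 0.0026]
A [0.5277 0.2036 0.1189] d [-0.0019  0.0012 -0.0721] tw [0.0018 0.0043 0.0026]
```

View pics/c6.png

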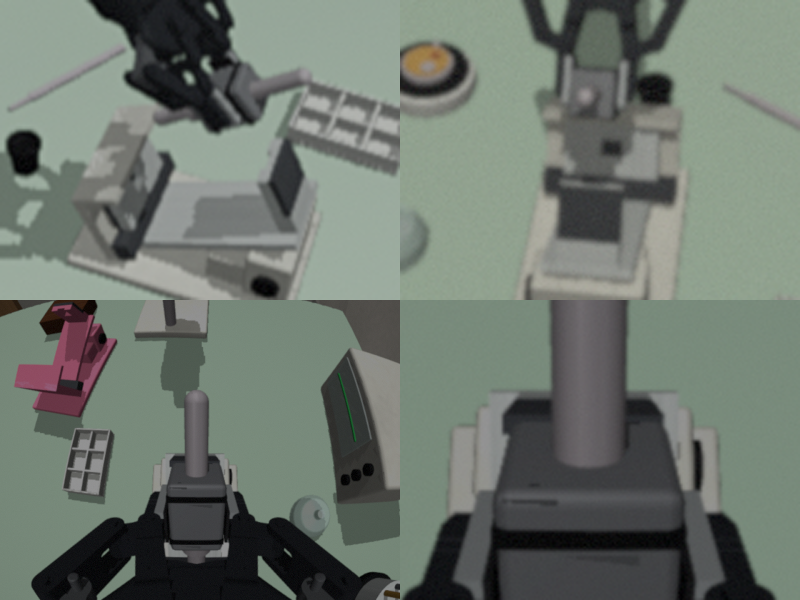

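The bar is above the rotator, held straight and in line with the recess. Now I lower it to the mouth.

{"api": "step_arm", "payload": {"linear": [[-0.002,0.001,-0.03],[-0.002,0.001,-0.055],[-0.002,0.001,-0.072],[-0.002,0.001,-0.072],[-0.002,0.001,-0.072]], "twist": [[0.002,0.004,0.003],[0.002,0.004,0.003],[0.002,0.004,0.003],[0.002,0.004,0.003],[0.002,0.004,0.003]], "grip": [1,1,1,1,1]}}

```text
time: 8.95
ee_pos: [0.5273, 0.204, 0.1188]
ee_rot: [0.644, 0.688, 0.228, -0.245]
ft_force: [-0.9, 0.8, -1.8]
gripper_width: 0.391
finger_force: 60.7
```

```bash
python3 - <<'E'
from plan import *
p0,r0=cur();bar_now()
a=np.radians(14)
for d in(20,0,-8,-20,-26):
    t=np.array([-63+d*np.cos(a),0,d*np.sin(a)]);show(d,*tgt(t,14,75),p0,r0)
show("sw7",*tgt((-73,0,0),7,57),p0,r0)
show("sw0",*tgt((-73,0,0),0,57),p0,r0);show("end",*tgt((-73,0,0),0,71),p0,r0)
E
```

```text
[0.5273 0.204  0.1188] [ 0.6443  0.6877  0.2282 -0.2446] [-0.9446  0.7786 -1.835 ] w 0.391 q [ 0.1876  0.6602 -0.3352  1.9206 -0.7597  0.7333  0.5974]
centre [29.5633  0.3535 22.6842] free tip [-43.1807   0.3519   4.4276] pin [102.3074   0.3551  40.9409]
20 [0.5277 0.2036 0.1189] d [ 0.0004 -0.0005  0.0001] tw [-0.0015 -0.0013 -0.001 ]
0 [0.5287 0.1881 0.1063] d [ 0.0014 -0.016  -0.0125] tw [-0.0015 -0.0013 -0.001 ]
-8 [0.5291 0.1819 0.1013] d [ 0.0018 -0.0222 -0.0175] tw [-0.0015 -0.0013 -0.001 ]
-20 [0.5297 0.1726 0.0937] d [ 0.0024 -0.0315 -0.0251] tw [-0.0015 -0.0013 -0.001 ]
-26 [0.53   0.1679 0.09  ] d [ 0.0027 -0.0361 -0.0289] tw [-0.0015 -0.0013 -0.001 ]
sw7 [0.53   0.1679 0.0842] d [ 0.0027 -0.0361 -0.0346] tw [-0.1234 -0.0093 -0.0009]
sw0 [0.5299 0.1699 0.0773] d [ 0.0026 -0.0341 -0.0415] tw [-0.2453 -0.0172 -0.0009]
end [0.529  0.1826 0.0832] d [ 0.0018 -0.0214 -0.0356] tw [-0.2453 -0.0172 -0.0009]
```

{"api": "step_arm", "payload": {"linear": [[0.001,-0.008,-0.006],[0.001,-0.014,-0.01],[0.002,-0.019,-0.013],[0.002,-0.023,-0.016],[0.002,-0.023,-0.016],[0.002,-0.023,-0.016]], "twist": [[0,0,0],[0,0,0],[0,0,0],[0,0,0],[0,0,0],[0,0,0]], "grip": [1,1,1,1,1,1]}}

```text
time: 9.55
ee_pos: [0.529, 0.1811, 0.1024]
ee_rot: [0.644, 0.688, 0.228, -0.245]
ft_force: [-0.3, 0.2, -0.9]
gripper_width: 0.391
finger_force: 60.7
```

```bash
python3 - <<'E'
from plan import *
p0,r0=cur();bar_now();f=np.array(monitor.get_state()["ft_force"]);print("saddle force",SR.inv().apply(f))
E
```

```text
[0.529  0.1811 0.1024] [ 0.6442  0.6878  0.2281 -0.2447] [-0.2924  0.237  -0.8782] w 0.391 q [ 0.2226  0.6917 -0.3263  1.9161 -0.7507  0.7364  0.6415]
centre [ 1.7273  0.1315 17.491 ] free tip [-71.0173   0.1175  -0.7632] pin [74.472   0.1456 35.7452]
saddle force [-0.1397  0.2765 -0.9039]
```

The plunger is 8 mm past the face with no force, so it is in the recess. Now I press.

{"api": "step_arm", "payload": {"linear": [[0,-0.004,-0.003],[0.001,-0.008,-0.006],[0.001,-0.012,-0.009],[0.001,-0.016,-0.0115],[0.001,-0.016,-0.0115],[0.001,-0.016,-0.0115]], "twist": [[0,0,0],[0,0,0],[0,0,0],[0,0,0],[0,0,0],[0,0,0]], "grip": [1,1,1,1,1,1]}}

```text
time: 10.15
ee_pos: [0.5297, 0.1672, 0.0916]
ee_rot: [0.643, 0.688, 0.229, -0.246]
ft_force: [0.1, 7.8, 0.9]
gripper_width: 0.389
finger_force: 60.3
```

```bash
python3 - <<'E'
from plan import *
p0,r0=cur();bar_now();f=np.array(monitor.get_state()["ft_force"]);print("saddle force",SR.inv().apply(f))
for th in(14,10,7,3,0): show(th,*tgt((-73,0,0),th,57),p0,r0)
show("end",*tgt((-73,0,0),0,71),p0,r0)
E
```

```text
[0.5297 0.1672 0.0916] [ 0.6431  0.6881  0.2289 -0.2461] [0.0797 7.7861 0.8578] w 0.389 q [ 0.2458  0.7146 -0.3219  1.911  -0.7453  0.7401  0.6716]
centre [-15.4493   0.3383  13.5989] free tip [-88.1333   0.215   -4.8948] pin [57.2347  0.4615 32.0926]
saddle force [ 7.3998 -0.5819 -2.5041]
14 [0.5302 0.1651 0.0908] d [ 0.0005 -0.0021 -0.0008] tw [-0.0047 -0.0019 -0.0034]
10 [0.5301 0.1668 0.0871] d [ 0.0004 -0.0004 -0.0045] tw [-0.0744 -0.0065 -0.0034]
7 [0.53   0.1679 0.0842] d [ 0.0003  0.0007 -0.0074] tw [-0.1266 -0.01   -0.0033]
3 [0.5299 0.1692 0.0803] d [ 0.0003  0.002  -0.0113] tw [-0.1963 -0.0146 -0.0033]
0 [0.5299 0.1699 0.0773] d [ 0.0002  0.0027 -0.0143] tw [-0.2485 -0.0181 -0.0032]
end [0.529  0.1826 0.0832] d [-0.0006  0.0154 -0.0084] tw [-0.2485 -0.0181 -0.0032]
```

{"api": "step_arm", "payload": {"linear": [[0,-0.0014,-0.0006],[0,0.0003,-0.0043],[0,0.0014,-0.0072],[0,0.002,-0.0092],[0,0.002,-0.0092]], "twist": [[0,0,0],[-0.07,-0.005,0],[-0.122,-0.008,0],[-0.157,-0.01,0],[-0.157,-0.01,0]], "grip": [1,1,1,1,1]}}

```text
time: 10.65
ee_pos: [0.5291, 0.1707, 0.0829]
ee_rot: [0.658, 0.706, 0.177, -0.191]
ft_force: [-2.2, 5.5, 3.7]
gripper_width: 0.388
finger_force: 61.4
```

```bash
python3 - <<'E'
from plan import *
p0,r0=cur();bar_now();f=np.array(monitor.get_state()["ft_force"]);print("saddle force",SR.inv().apply(f))
for th in(5,0): show(th,*tgt((-73,0,0),th,57),p0,r0)
E
```

```text
[0.5291 0.1707 0.0829] [ 0.6583  0.7063  0.177  -0.1912] [-2.1686  5.4529  3.7258] w 0.388 q [ 0.0919  0.6581 -0.2327  1.9264 -0.6528  0.6676  0.5163]
centre [-13.9957   0.6631   4.5956] free tip [-88.6858   0.326   -2.2067] pin [60.6945  1.0002 11.3979]
saddle force [6.6331 1.8122 1.0179]
5 [0.53   0.1686 0.0822] d [ 0.0009 -0.0022 -0.0006] tw [-0.0034 -0.0019 -0.0062]
0 [0.5299 0.1699 0.0773] d [ 0.0008 -0.0008 -0.0056] tw [-0.0905 -0.0078 -0.0061]
```

{"api": "step_arm", "payload": {"linear": [[0.001,-0.001,-0.0025],[0.001,-0.0005,-0.0045],[0.001,0,-0.0056],[0.001,0,-0.0056],[0.001,0,-0.0056]], "twist": [[-0.03,-0.002,-0.003],[-0.06,-0.004,-0.004],[-0.088,-0.006,-0.006],[-0.088,-0.006,-0.006],[-0.088,-0.006,-0.006]], "grip": [1,1,1,1,1]}}

```text
time: 11.15
ee_pos: [0.5297, 0.1698, 0.0766]
ee_rot: [0.668, 0.711, 0.148, -0.16]
ft_force: [-2.8, 7.2, 3.0]
gripper_width: 0.384
finger_force: 61.3
```

```bash
python3 - <<'E'
from plan import *
p0,r0=cur();bar_now();f=np.array(monitor.get_state()["ft_force"]);print("saddle force",SR.inv().apply(f))
show(0,*tgt((-73,0,0),0,57),p0,r0);show("end",*tgt((-73,0,0),0,71),p0,r0)
E
```

```text
[0.5297 0.1698 0.0766] [ 0.6683  0.7112  0.1482 -0.16  ] [-2.7974  7.1787  3.0044] w 0.384 q [-0.0027  0.6376 -0.1697  1.9317 -0.5937  0.6342  0.4168]
centre [-16.4091   0.1744  -0.5769] free tip [-91.4084   0.3814  -0.8279] pin [58.5902 -0.0326 -0.326 ]
saddle force [ 7.9259  2.3283 -0.3809]
0 [0.5299 0.1699 0.0773] d [0.0002 0.0001 0.0007] tw [-0.0031 -0.0032  0.0016]
end [0.529  0.1826 0.0832] d [-0.0006  0.0128  0.0066] tw [-0.0031 -0.0032  0.0016]
```

{"api": "step_arm", "payload": {"linear": [[0,0.003,0.002],[0,0.006,0.0035],[-0.0005,0.009,0.005],[-0.0005,0.0125,0.0065],[-0.0005,0.0125,0.0065],[-0.0005,0.0125,0.0065]], "twist": [[0,0,0],[0,0,0],[0,0,0],[0,0,0],[0,0,0],[0,0,0]], "grip": [1,1,1,1,1,1]}}

```text
time: 11.75
ee_pos: [0.5294, 0.1802, 0.0822]
ee_rot: [0.669, 0.711, 0.148, -0.159]
ft_force: [-1.9, 5.4, -1.1]
gripper_width: 0.386
finger_force: 61.0
```

```bash
python3 - <<'E'
from plan import *
p0,r0=cur();bar_now();f=np.array(monitor.get_state()["ft_force"]);print("saddle force",SR.inv().apply(f))
show("end",*tgt((-73,0,0),0,71),p0,r0)
s=optics.snapshot("side");c=optics.snapshot("scene")
f=lambda im,x,y,a,b:cv2.resize(im[y:y+b,x:x+a],(400,300),interpolation=cv2.INTER_CUBIC)
u=proj("side",SO);z=proj("scene",SO)
cv2.imwrite("pics/c7.png",np.hstack([f(c,int(z[0])-60,int(z[1])-45,120,90),f(s,int(u[0])-60,int(u[1])-45,120,90)]))
E
```

```text
[0.5294 0.1802 0.0822] [ 0.6692  0.7107  0.1476 -0.1591] [-1.8675  5.3873 -1.0829] w 0.386 q [-0.0251  0.627  -0.1672  1.9305 -0.5925  0.6351  0.3906]
centre [-4.5878 -0.2489  0.1   ] free tip [-79.5869   0.109    0.0144] pin [70.4113 -0.6069  0.1855]
saddle force [ 4.524   1.5159 -3.3044]
end [0.529  0.1826 0.0832] d [-0.0004  0.0024  0.001 ] tw [-0.0009 -0.0032  0.0038]
```

View pics/c7.png

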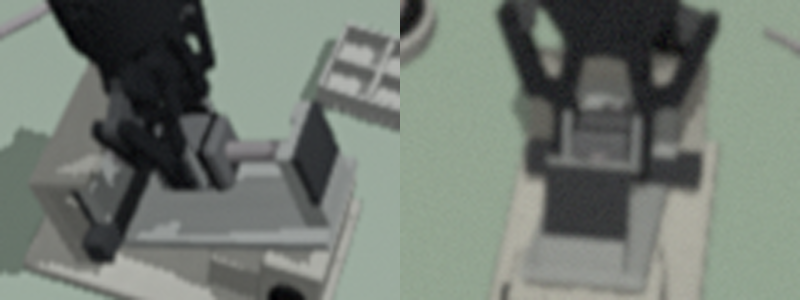

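The pin has entered the cheek recess (scene crop (290,150)). I press it home, then release.

{"api": "step_arm", "payload": {"linear": [[0,0.002,0.0005],[-0.0003,0.004,0.001],[-0.0003,0.004,0.001],[-0.0003,0.004,0.001]], "twist": [[0,0,0],[0,0,0.002],[0,0,0.002],[0,0,0.002]], "grip": [1,1,1,1]}}

```text
time: 12.25
ee_pos: [0.5304, 0.1831, 0.0834]
ee_rot: [0.669, 0.711, 0.148, -0.158]
ft_force: [-2.3, 2.0, -1.3]
gripper_width: 0.389
finger_force: 61.1
```

```bash
python3 - <<'E'
from plan import *
p0,r0=cur();bar_now();f=np.array(monitor.get_state()["ft_force"]);print("saddle force",SR.inv().apply(f))
E
```

```text
[0.5304 0.1831 0.0834] [ 0.669   0.7111  0.1478 -0.1578] [-2.2562  2.0101 -1.3124] w 0.389 q [-0.0318  0.6251 -0.1663  1.9289 -0.5915  0.6338  0.3845]
centre [-1.5487 -1.3319  0.0223] free tip [-76.5483  -1.0805   0.0531] pin [73.4509 -1.5833 -0.0085]
saddle force [ 1.3953  2.1217 -2.0987]
```

{"api": "step_arm", "payload": {"linear": [[0,0,0],[0,0,0],[0,0,0],[0,0,0],[0,0,0],[0,0,0]], "twist": [[0,0,0],[0,0,0],[0,0,0],[0,0,0],[0,0,0],[0,0,0]], "grip": [0.3,0.15,0,0,0,0]}}

```text
time: 12.85
ee_pos: [0.5303, 0.1834, 0.0835]
ee_rot: [0.669, 0.711, 0.148, -0.158]
ft_force: [-0.2, -0.5, 0.6]
gripper_width: 1.001
finger_force: 0.0
```

{"api": "step_arm", "payload": {"linear": [[0,-0.004,0.009],[0.001,-0.012,0.027],[0.001,-0.025,0.054],[0.002,-0.038,0.081],[0.003,-0.05,0.109],[0.003,-0.05,0.15],[0.003,-0.08,0.18],[0.003,-0.08,0.18]], "twist": [[0,0,0],[0,0,0],[0,0,0],[0,0,0],[0,0,0],[0,0,0],[0,0,0],[0,0,0]], "grip": [0,0,0,0,0,0,0,0]}}

```text
time: 13.65
ee_pos: [0.5364, 0.099, 0.2682]
ee_rot: [0.67, 0.71, 0.15, -0.154]
ft_force: [0.6, 0.3, -0.2]
gripper_width: 1.001
finger_force: 0.0
```

```bash
python3 - <<'E'
from plan import *
cur()
ims=[]
for c in("scene","side"):
    im=optics.snapshot(c)
    for q in("pin_tip","plunger_tip","bar"):
        for r in finder.tip_of(c,q)[:2]: print(c,q,r)
    z=proj(c,SO);ims.append(cv2.resize(im[int(z[1])-45:int(z[1])+45,int(z[0])-60:int(z[0])+60],(400,300),interpolation=cv2.INTER_CUBIC))
    for X in((73,0,-2),(-73,0,-2),(-2,0,-20)): print(X,proj(c,SO+SR.apply(np.array(X)/1e3)))
cv2.imwrite("pics/c8.png",np.hstack(ims))
E
```

```text
[0.5364 0.099  0.2682] [ 0.6704  0.7101  0.1504 -0.1537] [ 0.5528  0.3087 -0.1691] w 1.001 q [ 0.0469  0.3504 -0.066   1.8134 -0.4803  1.0434  0.3011]
scene pin_tip {'location': [394.3, 264.6], 'confidence': 0.88}
scene pin_tip {'location': [339.6, 362.3], 'confidence': 0.69}
scene plunger_tip {'location': [336.7, 267.3], 'confidence': 0.66}
scene plunger_tip {'location': [330.5, 268.9], 'confidence': 0.45}
scene bar {'location': [365.7, 271.1], 'confidence': 0.72}
(73, 0, -2) [394.9473 266.0646]
(-73, 0, -2) [333.0781 267.3938]
(-2, 0, -20) [364.8538 272.5131]
side pin_tip {'location': [299.4, 291.2], 'confidence': 0.66}
side bar {'location': [304.3, 285.8], 'confidence': 0.51}
(73, 0, -2) [300.4186 294.9828]
(-73, 0, -2) [308.9806 269.61  ]
(-2, 0, -20) [304.683  289.5177]
```

View pics/c8.png

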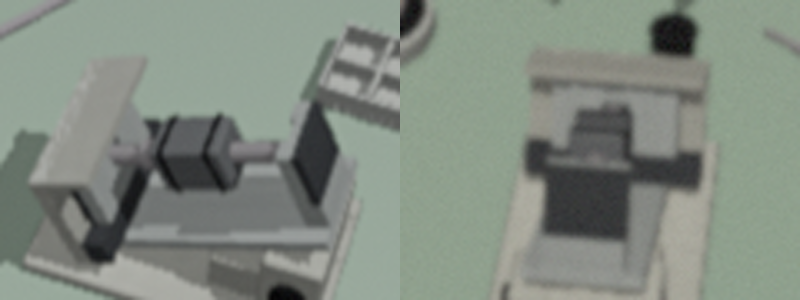

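The bar sits in both recesses with the gripper clear: plunger at scene crop (118,155), pin at (275,148). I'm handing in.

```bash
python3 -c "
from h import *
print(workorder.job_done())"
```

```text
the job is handed in; nothing more can be done
None
```

The sprung bar is seated in both recesses and released, and I handed the job in at about 14 s; the spare bar, cushion, loupe and dome were not touched, and the hand-in call returned no verdict.

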